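Tip a gate tray of fired test bars into a crate

ROBOT

A 6-joint arm with a two-finger parallel gripper is mounted at the origin on the work surface. World frame = base frame: x ahead of the robot, y to its left, z up, the work surface at z = 0. Lengths are in m, angles in rad, forces in N, time in s.
With the tool pointing down it reaches from about 0.375 to 0.9 m from the base axis. Payload 3.1 kg.
Tool frame: the origin (TCP) lies at the very end of the fingers, on their centre line; the grasp point (between the pads) lies 19 mm behind it; z points along the fingers, y is the line along which they close (so a half turn about z gives the same grasp; the last joint's range is limited). The gripper opens to 87 mm and grips with 3 to 60 N. Pads are 19 mm wide; open, the fingers measure 117 mm over their backs; the gripper's body (75 mm by 190 mm) begins 51 mm behind the grasp point.
Start: joints at [-1.327, 0.527, 1.433, -0, 1.181, -0.178], TCP at [0.256, -0.57, 0.223] pointing down, gripper open.
Joint ranges: [-3.08, 3.08], [-0.75, 2.2], [0.22, 2.44], [-1.43, 4.57], [0, 2.65], [-2.85, 2.85]. Speed limits (rad/s): [2.79, 2.79, 3.14, 3.14, 3.14, 3.14].

INTERFACE

Orientations are given as a unit quaternion [x, y, z, w].
In Python, from rig import robot gives the robot as it stands. The module is installed in compiled form; this text tells all that it offers.
- The arm moves only by the tool servo_tool, never from a script. Its argument "rows" is one flat list of numbers, 5 for each row, row after row: the closure, from -1 (fully open) to 1 (shut), so that 0 is half open, then the shift along the tool's x, y, z in m, then the turn about the tool's z in degrees. A call has 1 to 5 rows; each row shifts and turns the commanded pose from where the row before left it, along the tool's axes as they then stand; what a row does not reach is not made up. A row lasts 1/12 s, in which the tool goes at most 41.7 mm and 7.16 degrees, less where a joint would pass 70% of its speed; a pose out of reach is approached as far as the arm can. A call with a gripper value outside its range is refused whole. The fingers move at their own pace and stop on an object; "newtons" is the grip in N (left out, the last holds). Time passes only in rows, so rows that do not move let the fingers close. It gives the time, the measured TCP pose, the force, the opening and the grip force at its end, in the units of the state.
- robot.get_obs(): the state, without advancing time (a new reading comes with each control period).
- robot.camera(name): name is "scene" or "top" or "wrist"; returns a dict with "pixels" (400x640x3 uint8, red, green, blue), "intrinsics" (3x3 intrinsics, pixels), "rvec" (rotation vector, rad) and "tvec" (3), from world to camera coordinates, as OpenCV has them; the wrist camera has in their place "mount" (4x4, takes a point from camera to tool coordinates, whose origin is the TCP and whose axes are the flange's). Camera axes: x right, y down, z forward; pixel columns grow to the right and rows downward; lengths in m; the calibration is good to about 2 mm. A picture is of the moment at which its call begins: read the wrist's pose just before it. There is no depth.
- robot.hand_in(): hands the job in; it is judged then, once.
Trained networks look in a picture, given as the dict that the camera call returned (one of the last four; its "shot" number tells which), for a name from the list of things; names that differ only in an ending like _2 or _b are one class to them, and where a whole thing is asked for, a point or a joint stands for the part that bears it (a point fixed in the world has none). Each returns a list of dicts, best first, with "score" (0 to 1); they miss things now and then, are a little off and sometimes report something else, mostly with a low value. They report only what shows in the picture. A call takes as long as a camera call. They do not tell look-alikes from the thing itself.
- robot.spot_in(picture, query): "at" ([x, y, z] in m, in world coordinates, good to about 4 mm: the middle of the surface that is visible of it).
- robot.outline_of(picture, query): "region" (400x640 bool, what is visible of it).
- robot.place_of(picture, query): "at" ([x, y, z] in m, in world coordinates, good to about 4 mm: a listed point, or the origin of a listed thing).
The state is a dict: "time": time; "q": joint angles; "joint_velocities": joint speeds; "joint_torque": joint torques, N m; "position": TCP position; "tool_rot": TCP orientation; "ft_force": force on the tool from outside, world axes, zero at the start; "moment": the same for the moment, N m; "grip_width": finger opening in m; "grip_force": force on a finger pad.
Only numpy, scipy, OpenCV 4.12 (cv2) and the standard library are available. Lean on these libraries where they do the work, as an engineer would, in place of code of your own. Each camera call takes 0.05 s, during which the arm holds its last target. There are 200 camera calls.

TASK

Lower the hinged end gate of the aluminium tipping tray all the way down, then lift the tray by its grip tab so that all three clay test bars slide out over the lowered gate into the wooden crate. Tip slowly, do not touch the bars or force the gate, then set the tray gently back down level and let go, leaving the gate down. Leave the crate, the pot, the tape roll and the jar where they stand.

Things in the scene. Friction and masses are not known exactly. Their poses are not given: they have to be found in the camera images.
- stand: Fixed plywood tipping stand on the table, carrying the tray; position and yaw differ each time. Origin on the table right below the middle of the hinge line; x along the hinge line, y out of the gate end towards the crate, z up. Base 200 mm wide; cheeks 15 mm thick beside the hinge at x = +-84 mm, 150 mm high
- hinge (a point): Middle of the hinge line, 140 mm above the table; tray and gate both swing about it. Axes turn with the tray: x across, y out of the gate end, z up when level. In them the tray, an open aluminium box 130 mm wide, lies at y = -180 to 0 mm, floor top at z = 2 mm, side and rear walls 5 mm thick up to z = 45 mm
- tray (a joint): tip angle of the tray in rad: 0 level, resting on its stand; grows as the tab end is lifted; stop at 0.8. Falls back if let go. Lifting takes about 5 N at the tab, less once bars have left. The bars start to slide at an unknown angle, about 0.4 to 0.65 rad. Slowly means below 1.5 rad/s
- tab (a point): Grip point of the black grip tab on the tray's rear end, at (0, -212, 71) mm in the tray's axes, which it shares. A plate 60 wide (x), 10 thick, 75 mm long, rigid with the tray, leaning 35 degrees outwards from the tray's z: long direction (0, -0.574, 0.819), thickness (0, 0.819, 0.574). The point is at mid thickness, 25 mm below its upper end. Pinch across the thickness, hand tilted to suit
- gate (a joint): swing of the gate relative to the tray in rad: 0 closed (upright; it may start up to 0.12 rad ajar), grows as its top swings out and down; stop at 1.75, 10 degrees past the tray floor's plane. Stiff (about 5 N at the top edge, 7 N lower down); stays where it is left. Lowered means at least 1.5. Forcing means over 40 N
- gate_top (a point): Middle of the gate's free (top) edge. Plate 136 wide, 6 mm thick, reaching 62 mm from the hinge line, so 17 mm above the tray walls when closed; an 8 mm bead runs along its outer edge. Axes turn with the gate: z from hinge to free edge, y the outer face's normal; the inner face is 3 mm to the -y side. Can be pushed outwards from inside the tray, then down
- crate: Open wooden crate 200 x 200 mm, 65 mm high, walls and floor 6 mm, loose, 1.6 kg, in front of the gate end with its near wall 13 to 28 mm beyond the hinge line, lower than the tray; origin under its centre
- bar1: Fired terracotta test bar 75 x 36 x 18 mm, lying flat in the tray, long along the tray; origin at the centre of its underside
- bar2: Like bar1, beside it
- bar3: Same size, lying behind the two others, long across the tray
- pot: Square terracotta pot 75 x 75 x 85 mm, bystander; origin under its centre
- tape: Roll of blue tape lying flat, 100 mm across, 24 mm high, bystander; origin under its centre
- jar: Clear plastic jar 64 mm across, 85 mm high, bystander; origin under its centre
Mind the look-alikes: they are no part of the job. Leave any turquoise look-alike of the bar1 alone. Leave any red look-alike of the bar2 alone.

How it is judged:
By the outcome, as a careful person would: the job done as asked, in the order asked, and still so for the second after the job is handed in, with the robot touching nothing.
It also fails if it takes over 61 s, if anything falls off the work surface, if the arm or the gripper's body presses on something with over 40 N, if the wrist force passes 120 N, or if a joint passes its speed limit or range.

## Working session

There is one attempt and no reset: what is moved stays moved. The work goes in short steps, Python scripts to look and compute and a tool call to move; the robot and the scene stay as the last step left them, time stands still between calls to the robot, and variables do not carry over. Pictures are saved under pics/ and viewed, at most 10 in all, crops included, and the job is handed in when it is done.

Besides the shell and the picture viewer there is one more tool, called as name(argument=value, ...), one argument or row to a line, values as JSON. servo_tool: Moves the arm, as the interface text tells. Its arguments: {"type":"object","properties":{"rows":{"type":"array","items":{"type":"number"}},"newtons":{"type":"number"}},"required":["rows"]}

```bash
mkdir -p pics; cat > h.py <<'E'
import numpy as np, cv2
from rig import robot
from scipy.spatial.transform import Rotation as R
def save(p,n): cv2.imwrite('pics/'+n,cv2.cvtColor(p['pixels'],cv2.COLOR_RGB2BGR))
def proj(p,X):
    return cv2.projectPoints(np.array(X,float).reshape(-1,3),p['rvec'],p['tvec'],p['intrinsics'],None)[0].reshape(-1,2)
E
python3 - <<'E'
from h import *
ps={n:robot.camera(n) for n in('scene','top')}
for n,p in ps.items():
    save(p,n+'0.png')
    for q in 'stand hinge tab gate_top crate bar1 bar3 pot tape jar'.split():
        print(n,q,[(np.round(d['at'],3).tolist(),round(d['score'],2),proj(p,d['at']).round().astype(int).tolist()) for d in robot.place_of(p,q)[:4]])
o=robot.get_obs();print(o['time'],o['position'],o['tool_rot'],o['grip_width'])
E
```

```text
scene stand [([0.549, 0.068, -0.0], 0.87, [[332, 227]])]
scene hinge [([0.545, 0.07, 0.136], 0.61, [[331, 186]]), ([0.547, 0.073, 0.203], 0.49, [[332, 162]])]
scene tab [([0.506, -0.139, 0.213], 0.82, [[243, 199]])]
scene gate_top [([0.545, 0.075, 0.2], 0.64, [[332, 162]])]
scene crate []
scene bar1 [([0.49, 0.002, 0.139], 0.84, [[293, 188]]), ([0.521, -0.088, 0.139], 0.79, [[272, 215]]), ([0.511, -0.244, -0.0], 0.73, [[221, 297]]), ([0.386, -0.208, 0.0], 0.69, [[201, 256]])]
scene bar3 [([0.49, 0.002, 0.139], 0.84, [[293, 188]]), ([0.521, -0.088, 0.139], 0.79, [[272, 215]]), ([0.511, -0.244, -0.0], 0.73, [[221, 297]]), ([0.386, -0.208, 0.0], 0.69, [[201, 256]])]
scene pot [([0.716, -0.019, -0.003], 0.72, [[361, 288]]), ([0.52, -0.085, 0.143], 0.7, [[272, 213]]), ([0.558, 0.192, -0.002], 0.62, [[366, 205]])]
scene tape [([0.758, 0.169, 0.002], 0.39, [[425, 248]])]
scene jar [([0.758, 0.17, -0.001], 0.72, [[425, 248]]), ([0.546, 0.068, 0.14], 0.19, [[331, 185]])]
top stand [([0.542, 0.066, -0.003], 0.96, [[296, 223]]), ([0.759, 0.17, -0.001], 0.32, [[252, 129]]), ([0.495, 0.002, 0.143
[... 272 characters left out ...]
0.209, -0.002], 0.98, [[420, 294]]), ([0.493, -0.002, 0.14], 0.92, [[325, 244]]), ([0.557, -0.012, 0.145], 0.85, [[330, 210]]), ([0.503, -0.238, 0.0], 0.67, [[432, 241]])]
top bar3 [([0.389, -0.209, -0.002], 0.98, [[420, 294]]), ([0.493, -0.002, 0.14], 0.92, [[325, 244]]), ([0.557, -0.012, 0.145], 0.85, [[330, 210]]), ([0.503, -0.238, 0.0], 0.67, [[432, 241]])]
top pot [([0.716, -0.017, 0.003], 0.84, [[332, 147]]), ([0.509, -0.139, 0.212], 0.39, [[407, 236]])]
top tape [([0.368, 0.196, 0.006], 0.77, [[235, 301]])]
top jar [([0.76, 0.168, -0.001], 0.94, [[253, 129]])]
1.1 [ 0.25590564 -0.57016601  0.22255591] [ 9.77839121e-01  2.09357714e-01 -7.44278797e-06 -1.88706199e-05] 0.0872417243984653
```

View pics/scene0.png

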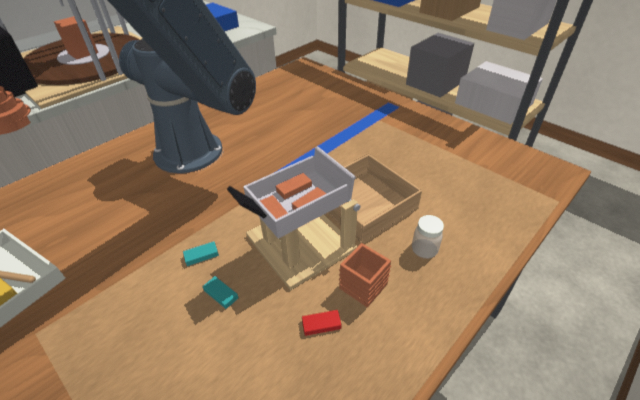

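View pics/top0.png

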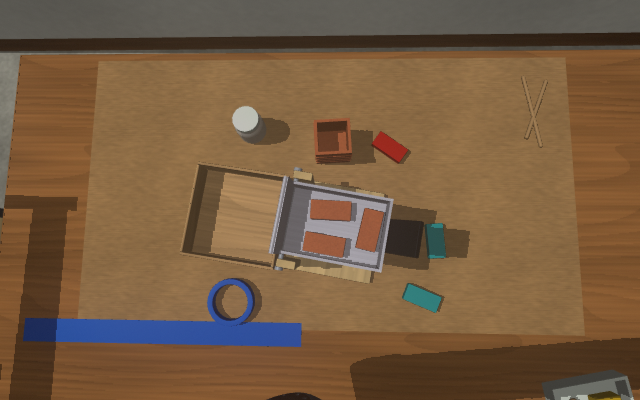

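The hinge is near pixel (287,218) in the top view, the tab near (407,237), and three terracotta bars lie inside the tray. The turquoise bars at (436,240) and (422,297) and the red one at (390,147) lie outside on the table, so they are the look-alikes and I'll leave them alone.

The tool can only point straight down. I'll push the gate with the closed fingers and grip the tab across its 60 mm width, so that the tab can pivot in the grip.

servo_tool(
  rows=[1,0,0,-0.018,-7,1,0,0,-0.018,-7,1,0,0,-0.018,-7,1,0,0,-0.018,-7,1,0,0,-0.018,-7],
  newtons=30,
)

```text
time: 1.52
position: [0.2559, -0.5701, 0.3134]
tool_rot: [0.868, 0.496, 0.0, -0.0]
ft_force: [-0.1, -0.7, 0.4]
grip_width: 0.0614
grip_force: 0.0
```

servo_tool(
  rows=[1,0,0,0,-7,1,0,0,0,-7,1,0,0,0,-6.5,1,0.03,0.01,0,0,1,0.03,0.01,0,0],
)

```text
time: 1.93
position: [0.2858, -0.5153, 0.3122]
tool_rot: [0.769, 0.64, -0.0, 0.0]
ft_force: [-0.1, 0.6, 0.4]
grip_width: 0.0283
grip_force: 0.0
```

```bash
cat >> h.py <<'E'
H=np.array([0.5445,0.068,0.14]);YAW=np.radians(-10.3)
def frame(): return R.from_euler('z',YAW).as_matrix()
def tf(X): return (np.asarray(X)-H)@frame()
def st():
    o=robot.get_obs();M=R.from_quat(o['tool_rot']).as_matrix()
    print('t',round(o['time'],2),'tray',(tf(o['position'])*1e3).round(1),'yaw toolx',np.degrees(np.arctan2(M[1,0],M[0,0])).round(1),'want',90+np.degrees(YAW),'F',np.round(o['ft_force']@frame(),1),'w',round(o['grip_width'],4),'gf',round(o['grip_force'],1),'q',np.round(o['q'],2))
E
python3 -c "
from h import *
st()"
```

```text
t 1.93 tray [-150.2 -620.2  172.2] yaw toolx 79.5 want 79.7 F [-0.2  0.6  0.4] w 0.0283 gf 0.0 q [-1.25  0.39  1.41  0.    1.34 -1.07]
```

servo_tool(
  rows=[1,0.037,0.01,0,0,1,0.037,0.01,0,0,1,0.037,0.01,0,0,1,0.037,0.01,0,0,1,0.037,0.01,0,0],
)

```text
time: 2.35
position: [0.3691, -0.34, 0.3127]
tool_rot: [0.768, 0.64, 0.0, 0.0]
ft_force: [0.6, -0.5, -0.5]
grip_width: 0.0017
grip_force: 0.0
```

servo_tool(
  rows=[1,0.037,0.01,0,0,1,0.037,0.01,0,0,1,0.037,0.01,0,0,1,0.037,0.01,0,0,1,0.037,0.01,0,0],
)

```text
time: 2.77
position: [0.4515, -0.1669, 0.3128]
tool_rot: [0.768, 0.64, 0.0, 0.0]
ft_force: [0.4, -0.3, -0.3]
grip_width: 0.0002
grip_force: 0.0
```

servo_tool(
  rows=[1,0.037,0.01,0,0,1,0.037,0.01,0,0,1,0.037,0.01,0,0,1,0.037,0.01,0,0,1,0.037,0.01,0,0],
)

```text
time: 3.18
position: [0.5339, 0.0063, 0.3128]
tool_rot: [0.768, 0.641, 0.0, 0.0]
ft_force: [0.9, -1.1, 0.1]
grip_width: 0.0002
grip_force: 0.0
```

```bash
cat >> h.py <<'E'
def wrist():
    o=robot.get_obs();p=robot.camera('wrist')
    T=np.eye(4);T[:3,:3]=R.from_quat(o['tool_rot']).as_matrix();T[:3,3]=o['position']
    C=np.linalg.inv(T@np.array(p['mount']))
    p2=dict(rvec=cv2.Rodrigues(C[:3,:3])[0],tvec=C[:3,3],intrinsics=p['intrinsics'])
    return p,p2
E
python3 - <<'E'
from h import *
st()
p,c=wrist();t=robot.camera('top');s=robot.camera('scene')
M=frame()
im=p['pixels'].copy()
def line(A):
    u=proj(c,[H+M@(np.array(a)/1e3) for a in A]);
    cv2.polylines(im,[u.round().astype(int).reshape(-1,1,2)],False,(0,255,0),1)
line([(-65,-180,45),(65,-180,45),(65,0,45),(-65,0,45),(-65,-180,45)])
line([(-68,0,62),(68,0,62)])
save({'pixels':im},'w1.png')
for n,q in((p,'wrist'),(t,'top'),(s,'scene')):
  for k in 'hinge gate_top tab bar1 stand crate'.split():
    print(q,k,[(np.round(tf(d['at'])*1e3).tolist(),round(d['score'],2)) for d in robot.place_of(n,k)[:4]])
E
```

```text
t 3.18 tray [  0.6 -62.6 172.8] yaw toolx 79.7 want 79.7 F [ 1.1 -0.9  0.1] w 0.0002 gf 0.0 q [-0.2   0.3   1.54 -0.    1.29 -0.02]
wrist hinge [([-3.0, -0.0, 1.0], 0.82), ([-38.0, -73.0, 4.0], 0.71)]
wrist gate_top [([-1.0, 11.0, 61.0], 0.74)]
wrist tab [([-14.0, 124.0, -138.0], 0.49)]
wrist bar1 [([-39.0, -74.0, 1.0], 0.77), ([29.0, -79.0, 2.0], 0.73), ([205.0, -178.0, -139.0], 0.59)]
wrist stand [([3.0, 3.0, -137.0], 0.69)]
wrist crate [([-14.0, 122.0, -142.0], 0.86)]
top hinge []
top gate_top []
top tab [([3.0, -212.0, 74.0], 0.95)]
top bar1 [([17.0, -309.0, -139.0], 0.8), ([-109.0, -298.0, -141.0], 0.66)]
top stand []
top crate [([-13.0, 126.0, -139.0], 0.96)]
scene hinge [([2.0, 3.0, -2.0], 0.72), ([28.0, -76.0, 4.0], 0.5), ([-7.0, 123.0, -142.0], 0.4)]
scene gate_top [([0.0, 5.0, 62.0], 0.66)]
scene tab [([-2.0, -213.0, 73.0], 0.94)]
scene bar1 [([-106.0, -305.0, -140.0], 0.87), ([26.0, -73.0, 3.0], 0.8), ([206.0, -181.0, -142.0], 0.76), ([-3.0, -210.0, 71.0], 0.73)]
scene stand [([-4.0, 3.0, -141.0], 0.62)]
scene crate [([-9.0, 122.0, -144.0], 0.64)]
```

View pics/w1.png

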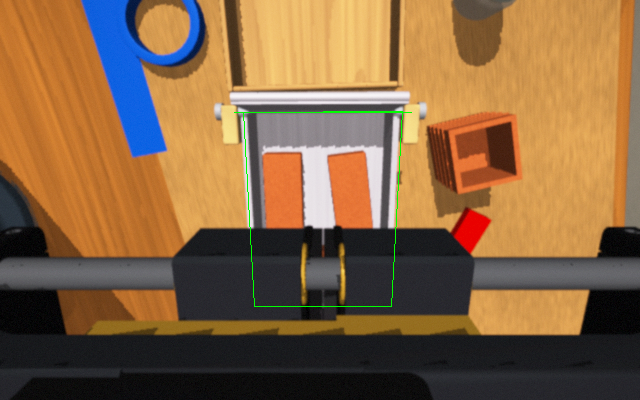

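The wrist view matches the model frame: gate edge at rows 95-110, bars 1 and 2 at (283,190) and (350,190). The gate is slightly ajar. I'm descending inside it, with the tips staying above the bars.

servo_tool(
  rows=[1,0.007,0,0.031,0,1,0.007,0,0.031,0,1,0.007,0,0.031,0,1,0.007,0,0.031,0,1,0,0,0,0],
)

```text
time: 4.65
position: [0.5342, 0.0334, 0.1832]
tool_rot: [0.768, 0.641, -0.004, -0.005]
ft_force: [-1.3, 0.1, -0.7]
grip_width: 0.0003
grip_force: 0.0
```

servo_tool(
  rows=[1,0.006,0,0,0,1,0.006,0,0,0,1,0.006,0,0,0,1,0.006,0,0,0,1,0.006,0,0,0],
)

```text
time: 5.07
position: [0.545, 0.0619, 0.1903]
tool_rot: [0.768, 0.641, 0.001, 0.001]
ft_force: [-0.0, 0.5, 0.0]
grip_width: 0.0006
grip_force: 0.0
```

```bash
python3 -c "
from h import *
st()"
```

```text
t 5.07 tray [ 1.6 -5.9 50.3] yaw toolx 79.7 want 79.7 F [-0.1  0.5  0. ] w 0.0006 gf 0.0 q [-0.09  0.47  1.66  0.    1.01  0.09]
```

servo_tool(
  rows=[1,0.004,0,0,0,1,0.004,0,0,0,1,0.004,0,0.001,0,1,0.003,0,0.001,0,1,0.003,0,0.001,0],
)

```text
time: 5.48
position: [0.5477, 0.0775, 0.1862]
tool_rot: [0.768, 0.641, -0.001, 0.002]
ft_force: [-0.2, -5.7, -0.6]
grip_width: 0.0003
grip_force: 2.9
```

```bash
python3 -c "
from h import *
st()"
```

```text
t 5.48 tray [ 1.4  9.9 46.2] yaw toolx 79.7 want 79.7 F [ 0.8 -5.7 -0.6] w 0.0003 gf 2.9 q [-0.06  0.48  1.65 -0.    1.01  0.12]
```

servo_tool(
  rows=[1,0.0031,0,0.0015,0,1,0.0031,0,0.0016,0,1,0.0029,0,0.002,0,1,0.0029,0,0.002,0,1,0.0026,0,0.0023,0],
)

```text
time: 5.9
position: [0.5502, 0.0916, 0.1768]
tool_rot: [0.768, 0.641, -0.001, 0.002]
ft_force: [0.0, -7.0, 0.8]
grip_width: 0.0005
grip_force: 2.9
```

servo_tool(
  rows=[1,0.0026,0,0.0024,0,1,0.0023,0,0.0026,0,1,0.0022,0,0.0027,0,1,0.0019,0,0.0029,0,1,0.0017,0,0.003,0],
)

```text
time: 6.32
position: [0.5521, 0.1025, 0.1634]
tool_rot: [0.768, 0.641, -0.001, 0.002]
ft_force: [-0.8, -6.2, 3.4]
grip_width: 0.0006
grip_force: 2.8
```

```bash
python3 -c "
from h import *
st()
s=robot.camera('scene');save({'pixels':cv2.resize(s['pixels'][110:290,220:460],None,fx=3,fy=3)},'s2.png')"
```

```text
t 6.32 tray [ 1.3 35.3 23.4] yaw toolx 79.7 want 79.7 F [ 0.3 -6.2  3.4] w 0.0006 gf 2.8 q [-0.01  0.52  1.65 -0.    0.97  0.17]
```

View pics/s2.png

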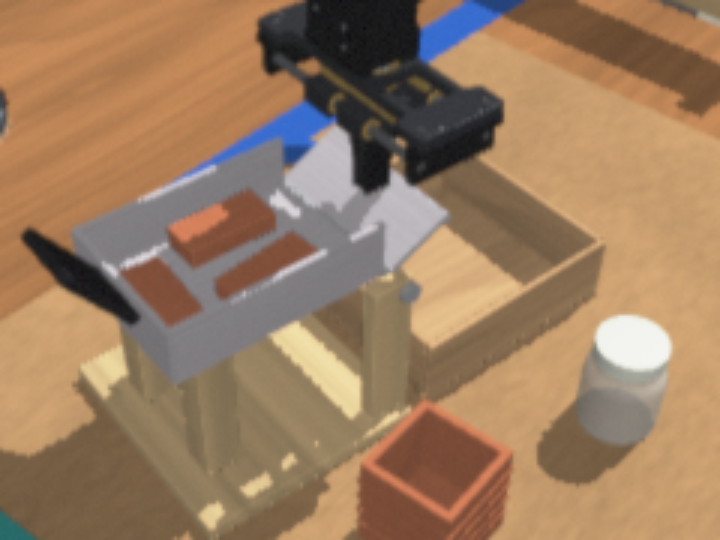

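The gate is about 60° down and its face is on the fingertip at crop (370,180). I'm continuing the arc.

servo_tool(
  rows=[1,0.0015,0,0.0032,0,1,0.0014,0,0.0032,0,1,0.001,0,0.0033,0,1,0.0009,0,0.0034,0,1,0.0005,0,0.0034,0],
)

```text
time: 6.78
position: [0.5531, 0.1081, 0.1472]
tool_rot: [0.768, 0.641, -0.0, 0.001]
ft_force: [-1.5, -3.8, 4.3]
grip_width: 0.0009
grip_force: 2.8
```

servo_tool(
  rows=[1,0.0005,0,0.0034,0,1,0,0,0.003,0,1,0,0,0.0025,0,1,0,0,0.002,0,1,0,0,0,0],
)

```text
time: 7.2
position: [0.5534, 0.1091, 0.1363]
tool_rot: [0.768, 0.641, 0.0, 0.001]
ft_force: [-0.3, -2.7, 4.2]
grip_width: 0.0006
grip_force: 2.2
```

```bash
python3 -c "
from h import *
st()"
```

```text
t 7.2 tray [ 1.4 42.  -3.7] yaw toolx 79.7 want 79.7 F [ 0.2 -2.7  4.2] w 0.0006 gf 2.2 q [-0.    0.56  1.67 -0.    0.91  0.18]
```

servo_tool(
  rows=[1,0,0,0.001,0,1,0,0,0.001,0,1,0,0,0.001,0,1,0,0,0,0],
)

```text
time: 7.53
position: [0.5534, 0.109, 0.134]
tool_rot: [0.768, 0.641, 0.0, 0.001]
ft_force: [-1.2, -3.8, 9.1]
grip_width: 0.0002
grip_force: 4.1
```

servo_tool(
  rows=[1,0,0,-0.01,0,1,0,0,-0.03,0,1,0,0,-0.04,0,1,0,0,-0.04,0,1,-0.02,0,-0.04,0],
)

```text
time: 7.95
position: [0.5496, 0.0943, 0.2919]
tool_rot: [0.767, 0.642, 0.002, -0.001]
ft_force: [0.8, -0.4, 1.0]
grip_width: 0.0006
grip_force: 0.0
```

servo_tool(
  rows=[-1,-0.04,0,-0.01,0,-1,-0.04,0,0,0,-1,-0.04,0,0,0,-1,-0.04,0,0,0,-1,-0.04,0,0,0],
)

```text
time: 8.37
position: [0.5131, -0.1062, 0.3003]
tool_rot: [0.768, 0.641, 0.001, 0.0]
ft_force: [0.8, 0.2, -0.2]
grip_width: 0.0258
grip_force: 0.0
```

```bash
python3 - <<'E'
from h import *
st()
p,c=wrist();t=robot.camera('top');s=robot.camera('scene')
save({'pixels':np.hstack([cv2.resize(s['pixels'][110:290,220:460],(520,390)),p['pixels'][::2,::2][:195].repeat(2,0)[:, :280]])},'s3.png')
for n,q in((p,'wrist'),(t,'top'),(s,'scene')):
  for k in 'hinge gate_top tab crate'.split():
    print(q,k,[(np.round(tf(d['at'])*1e3).tolist(),round(d['score'],2)) for d in robot.place_of(n,k)[:2]])
E
```

```text
t 8.37 tray [   0.2 -177.   160.3] yaw toolx 79.7 want 79.7 F [ 0.8  0.4 -0.2] w 0.0258 gf 0.0 q [-0.42  0.3   1.58  0.    1.25 -0.24]
wrist hinge []
wrist gate_top []
wrist tab [([-4.0, -212.0, 70.0], 0.66)]
wrist crate []
top hinge [([-6.0, 2.0, 2.0], 0.8), ([-37.0, -78.0, 6.0], 0.58)]
top gate_top [([1.0, 59.0, -13.0], 0.58), ([192.0, 140.0, -142.0], 0.28)]
top tab []
top crate [([-4.0, -4.0, -143.0], 0.71)]
scene hinge [([3.0, 2.0, -3.0], 0.66)]
scene gate_top [([-1.0, 56.0, -14.0], 0.57), ([-2.0, 2.0, -141.0], 0.42)]
scene tab [([-1.0, -210.0, 72.0], 0.92)]
scene crate [([-11.0, 121.0, -142.0], 0.87)]
```

View pics/s3.png

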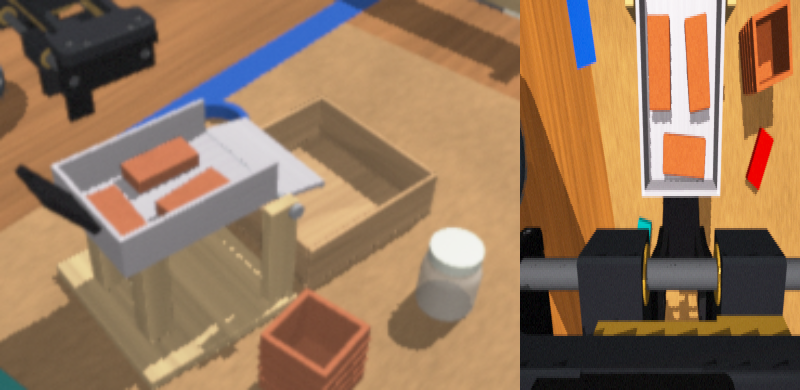

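The gate is fully down: its top edge is about 13 mm below hinge level. All three bars are still in the tray. Next I'm moving over the tab with the fingers opening.

servo_tool(
  rows=[-1,-0.02,0,0,0,-1,-0.015,-0.001,0,0,-1,0,0,0,0,-1,0,0,0,0,-1,0,0,0,0],
)

```text
time: 9.53
position: [0.5062, -0.1392, 0.2993]
tool_rot: [0.768, 0.64, 0.0, -0.0]
ft_force: [-0.9, -0.9, 0.4]
grip_width: 0.0872
grip_force: 0.0
```

servo_tool(
  rows=[-1,0,0,0,0,-1,0,0,0.018,0,-1,0,0,0.03,0,-1,0,0,0.03,0,-1,0,0,0.03,0],
)

```text
time: 9.95
position: [0.5066, -0.139, 0.1909]
tool_rot: [0.768, 0.641, 0.0, 0.001]
ft_force: [0.7, -0.1, -0.6]
grip_width: 0.087
grip_force: 0.0
```

servo_tool(
  rows=[-1,0,0,0,0,1,0,0,0,0,1,0,0,0,0,1,0,0,0,0,1,0,0,0,0],
  newtons=35,
)

```text
time: 10.37
position: [0.5075, -0.1401, 0.1934]
tool_rot: [0.768, 0.641, 0.001, 0.002]
ft_force: [-0.2, -0.1, 0.0]
grip_width: 0.068
grip_force: 0.0
```

```bash
python3 - <<'E'
from h import *
st()
p,c=wrist();s=robot.camera('scene')
save({'pixels':np.hstack([cv2.resize(s['pixels'][110:290,200:440],(480,360)),cv2.resize(p['pixels'],(320,200)).repeat(1,0)[[*range(200)]+[0]*160]])},'s4.png')
E
```

```text
t 10.37 tray [   0.8 -211.4   53.4] yaw toolx 79.7 want 79.7 F [-0.2 -0.2  0. ] w 0.068 gf 0.0 q [-0.48  0.43  1.71  0.    0.99 -0.3 ]
```

View pics/s4.png

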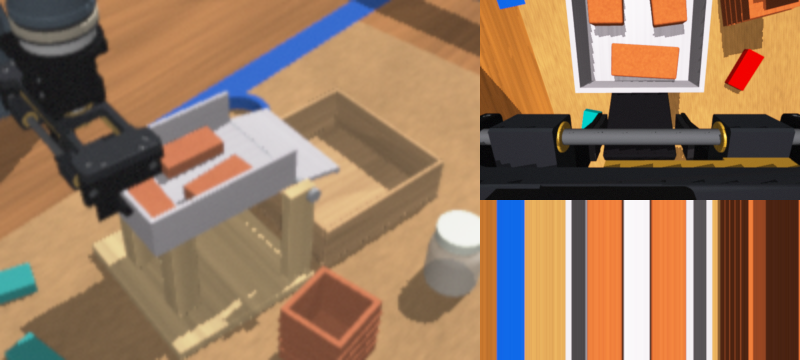

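The fingers straddle the tab, with the tab dark at crop (645,120). I'm closing on its 60 mm width.

servo_tool(
  rows=[1,0,0,0,0,1,0,0,0,0,1,0,0,0,0],
)

```text
time: 10.72
position: [0.5058, -0.1397, 0.1927]
tool_rot: [0.768, 0.641, -0.0, 0.0]
ft_force: [-3.6, 0.1, 6.1]
grip_width: 0.0596
grip_force: 35.0
```

```bash
python3 - <<'E'
from h import *
st()
# arc deltas (tool x = +y, tool z = down) mm
f=lambda t:(-212*np.cos(t)+71*np.sin(t), 212*np.sin(t)+71*np.cos(t))
for t in np.arange(0,0.78,0.05): print(round(t,2),np.round(np.array(f(t+.05))-f(t),1))
E
```

```text
t 10.72 tray [  -0.9 -211.3   52.7] yaw toolx 79.7 want 79.7 F [-3.6 -0.6  6.1] w 0.0596 gf 35.0 q [-0.48  0.43  1.71 -0.    0.99 -0.3 ]
0.0 [ 3.8 10.5]
0.05 [ 4.3 10.3]
0.1 [ 4.8 10.1]
0.15 [5.3 9.8]
0.2 [5.8 9.5]
0.25 [6.3 9.2]
0.3 [6.7 8.9]
0.35 [7.2 8.6]
0.4 [7.6 8.2]
0.45 [8.  7.8]
0.5 [8.4 7.4]
0.55 [8.7 7. ]
0.6 [9.1 6.5]
0.65 [9.4 6.1]
0.7 [9.7 5.6]
0.75 [10.   5.1]
```

servo_tool(
  rows=[1,0.0019,0,-0.0053,0,1,0.0019,0,-0.0052,0,1,0.0022,0,-0.0051,0,1,0.0022,0,-0.0051,0,1,0.0024,0,-0.005,0],
)

```text
time: 11.13
position: [0.5076, -0.1296, 0.2174]
tool_rot: [0.768, 0.641, -0.001, 0.0]
ft_force: [-2.0, -3.8, -3.9]
grip_width: 0.0597
grip_force: 35.0
```

servo_tool(
  rows=[1,0.0024,0,-0.005,0,1,0.0026,0,-0.0049,0,1,0.0027,0,-0.0049,0,1,0.0029,0,-0.0048,0,1,0.0029,0,-0.0047,0],
)

```text
time: 11.55
position: [0.5101, -0.1155, 0.2418]
tool_rot: [0.768, 0.641, -0.0, -0.0]
ft_force: [-3.0, -3.9, -4.8]
grip_width: 0.0599
grip_force: 35.0
```

```bash
cat >>h.py <<'E'
def ang():
    o=robot.get_obs();_,y,z=tf(o['position'])*1e3;z+=19
    print('theta',round(np.arctan2(z,-y)-np.arctan2(71,212),3),'r',round(np.hypot(y,z),1),'of 223.6')
E
python3 -c "
from h import *
st();ang()"
```

```text
t 11.55 tray [  -1.  -186.7  101.8] yaw toolx 79.7 want 79.7 F [-2.2 -4.4 -4.8] w 0.0599 gf 35.0 q [-0.44  0.37  1.66 -0.    1.11 -0.26]
theta 0.251 r 222.4 of 223.6
```

servo_tool(
  rows=[1,0.0031,0,-0.0046,0,1,0.0032,0,-0.0046,0,1,0.0033,0,-0.0045,0,1,0.0034,0,-0.0044,0,1,0.0036,0,-0.0043,0],
)

```text
time: 11.97
position: [0.5131, -0.0988, 0.264]
tool_rot: [0.768, 0.641, -0.0, -0.001]
ft_force: [-2.6, -3.3, -5.2]
grip_width: 0.06
grip_force: 35.0
```

servo_tool(
  rows=[1,0.0036,0,-0.0043,0,1,0.0019,0,-0.0021,0,1,0.0019,0,-0.002,0,1,0.0019,0,-0.002,0,1,0.0019,0,-0.002,0],
)

```text
time: 12.38
position: [0.515, -0.0879, 0.276]
tool_rot: [0.768, 0.641, -0.0, -0.001]
ft_force: [-4.0, -1.2, -6.3]
grip_width: 0.0598
grip_force: 35.0
```

```bash
cat >>h.py <<'E'
def bars(n):
    s=robot.camera('scene');t=robot.camera('top')
    for p,k in((s,'scene'),(t,'top')):
        print(k,[(np.round(tf(d['at'])*1e3).tolist(),round(d['score'],2)) for d in robot.spot_in(p,'bar1') if d['score']>.4])
    save({'pixels':np.hstack([cv2.resize(s['pixels'][100:280,220:460],(400,300)),cv2.resize(t['pixels'][130:310,170:410],(400,300))])},n)
E
python3 -c "
from h import *
st();ang();bars('b1.png')"
```

```text
t 12.38 tray [  -1.1 -158.7  136. ] yaw toolx 79.7 want 79.7 F [-3.7 -1.9 -6.3] w 0.0598 gf 35.0 q [-0.38  0.33  1.62  0.    1.2  -0.2 ]
theta 0.45 r 221.8 of 223.6
scene [([-29.0, -71.0, 50.0], 0.96), ([-101.0, -304.0, -121.0], 0.84), ([210.0, -180.0, -123.0], 0.65), ([14.0, -52.0, 50.0], 0.58)]
top [([-37.0, -66.0, 51.0], 0.94), ([-110.0, -307.0, -124.0], 0.75), ([28.0, -68.0, 56.0], 0.56)]
```

servo_tool(
  rows=[1,0.0021,0,-0.0019,0,1,0.0021,0,-0.0019,0,1,0.0021,0,-0.0019,0,1,0.0021,0,-0.0019,0,1,0.0021,0,-0.0019,0],
)

```text
time: 13.0
position: [0.5168, -0.078, 0.2857]
tool_rot: [0.768, 0.641, -0.001, -0.001]
ft_force: [-5.0, 0.2, -7.0]
grip_width: 0.0599
grip_force: 35.0
```

servo_tool(
  rows=[1,0.0022,0,-0.0018,0,1,0.0022,0,-0.0018,0,1,0.0022,0,-0.0018,0,1,0.0022,0,-0.0018,0,1,0.0022,0,-0.0018,0],
)

```text
time: 13.42
position: [0.5187, -0.0673, 0.2948]
tool_rot: [0.768, 0.641, -0.001, -0.0]
ft_force: [-5.8, -0.2, -4.9]
grip_width: 0.0595
grip_force: 35.0
```

```bash
python3 -c "
from h import *
st();ang();bars('b2.png')"
```

```text
t 13.42 tray [  -1.2 -137.8  154.8] yaw toolx 79.7 want 79.7 F [-5.7 -1.2 -4.9] w 0.0595 gf 35.0 q [-0.34  0.31  1.59 -0.    1.24 -0.16]
theta 0.577 r 221.8 of 223.6
scene [([210.0, -179.0, -121.0], 0.96), ([26.0, -312.0, -122.0], 0.93), ([-29.0, -39.0, 43.0], 0.71), ([-98.0, -303.0, -121.0], 0.61), ([-16.0, -94.0, 74.0], 0.55)]
top [([-107.0, -297.0, -124.0], 0.96), ([24.0, -23.0, 40.0], 0.61), ([-26.0, -104.0, 76.0], 0.55)]
```

servo_tool(
  rows=[1,0,0,0,0,1,0,0,0,0,1,0,0,0,0,1,0,0,0,0,1,0,0,0,0],
)

```text
time: 14.03
position: [0.5188, -0.067, 0.2951]
tool_rot: [0.768, 0.641, -0.0, -0.001]
ft_force: [-6.2, 0.4, -3.8]
grip_width: 0.0595
grip_force: 35.0
```

servo_tool(
  rows=[1,0,0,0,0,1,0,0,0,0,1,0,0,0,0,1,0,0,0,0,1,0,0,0,0],
)

```text
time: 14.45
position: [0.5188, -0.067, 0.2951]
tool_rot: [0.768, 0.641, -0.0, -0.001]
ft_force: [-5.3, -0.0, -3.4]
grip_width: 0.0597
grip_force: 35.0
```

```bash
python3 -c "
from h import *
st();ang();bars('b3.png')"
```

```text
t 14.45 tray [  -1.2 -137.4  155.1] yaw toolx 79.7 want 79.7 F [-5.2 -1.  -3.4] w 0.0597 gf 35.0 q [-0.34  0.31  1.59  0.    1.24 -0.16]
theta 0.579 r 221.8 of 223.6
scene [([205.0, -182.0, -121.0], 0.8), ([43.0, 69.0, -98.0], 0.49)]
top [([21.0, 73.0, -101.0], 0.97), ([-106.0, -297.0, -126.0], 0.96), ([-32.0, 85.0, -112.0], 0.81)]
```

View pics/b3.png

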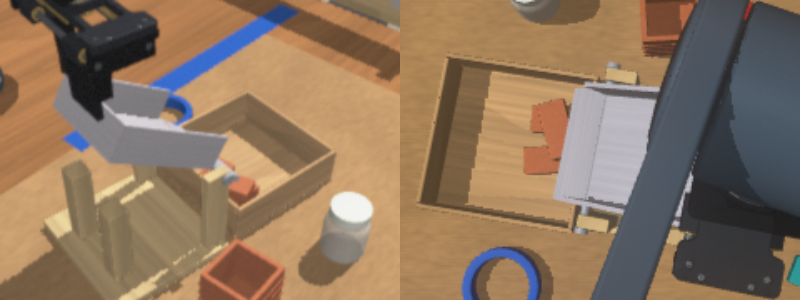

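Bars show in the crate at crop (555,115), (545,130) and (540,160), but the arm hides the rear of the tray. I'm tipping a bit further to make sure it is empty.

servo_tool(
  rows=[1,0.0022,0,-0.0017,0,1,0.0022,0,-0.0017,0,1,0.0022,0,-0.0016,0,1,0.0023,0,-0.0016,0,1,0.0023,0,-0.0016,0],
)

```text
time: 15.07
position: [0.5207, -0.0563, 0.3032]
tool_rot: [0.768, 0.641, -0.001, -0.0]
ft_force: [-5.8, -1.1, -5.1]
grip_width: 0.0598
grip_force: 35.0
```

servo_tool(
  rows=[1,0.0023,0,-0.0015,0,1,0.0024,0,-0.0015,0,1,0.0024,0,-0.0015,0,1,0.0024,0,-0.0014,0,1,0,0,0,0],
)

```text
time: 15.48
position: [0.5224, -0.0468, 0.3095]
tool_rot: [0.768, 0.641, -0.001, -0.0]
ft_force: [-6.5, -0.6, -4.0]
grip_width: 0.0594
grip_force: 35.0
```

```bash
python3 - <<'E'
from h import *
st();ang();bars('b4.png')
p,c=wrist();s=robot.camera('scene');t=robot.camera('top')
save({'pixels':np.hstack([cv2.resize(s['pixels'][110:260,270:450],(400,333)),cv2.resize(t['pixels'][150:280,170:326],(400,333))])},'v4.png')
E
```

```text
t 15.48 tray [  -1.2 -116.9  169.5] yaw toolx 79.7 want 79.7 F [-6.3 -1.8 -4. ] w 0.0594 gf 35.0 q [-0.3   0.29  1.57 -0.    1.28 -0.12]
theta 0.693 r 221.8 of 223.6
scene [([30.0, -313.0, -119.0], 0.95), ([209.0, -183.0, -124.0], 0.81), ([-101.0, -303.0, -121.0], 0.57), ([-31.0, 99.0, -118.0], 0.47)]
top [([-105.0, -278.0, -124.0], 0.78), ([19.0, 66.0, -98.0], 0.75), ([-30.0, 82.0, -117.0], 0.69)]
```

View pics/v4.png

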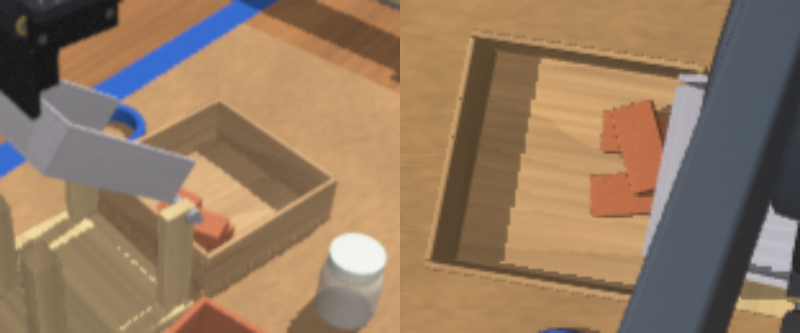

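All three bars are in the crate at crop (610,130), (640,150) and (620,195). I'm lowering the tray along the same arc.

```bash
python3 - <<'E'
from h import *
ph=np.arctan2(71,212);a=[.693,.67,.64]+list(np.arange(.6,.07,-.04))+[.06,.04,.025,.01,0]
f=lambda t:np.array([-221.8*np.cos(t+ph),-221.8*np.sin(t+ph)])
for i in range(len(a)-1): print(round(a[i+1],3),np.round(f(a[i+1])-f(a[i]),1))
E
```

```text
0.67 [-4.3  2.7]
0.64 [-5.5  3.7]
0.6 [-7.2  5.2]
0.56 [-7.   5.5]
0.52 [-6.7  5.8]
0.48 [-6.5  6. ]
0.44 [-6.3  6.3]
0.4 [-6.   6.5]
0.36 [-5.7  6.8]
0.32 [-5.5  7. ]
0.28 [-5.2  7.2]
0.24 [-4.9  7.4]
0.2 [-4.6  7.6]
0.16 [-4.3  7.8]
0.12 [-4.   7.9]
0.08 [-3.6  8.1]
0.06 [-1.7  4.1]
0.04 [-1.6  4.1]
0.025 [-1.2  3.1]
0.01 [-1.1  3.1]
0 [-0.7  2.1]
```

servo_tool(
  rows=[1,-0.0043,0,0.0027,0,1,-0.0055,0,0.0037,0,1,-0.0072,0,0.0052,0,1,-0.007,0,0.0055,0,1,-0.0067,0,0.0058,0],
)

```text
time: 16.25
position: [0.5173, -0.0758, 0.2874]
tool_rot: [0.768, 0.64, 0.001, -0.001]
ft_force: [-7.8, 1.8, 1.3]
grip_width: 0.0595
grip_force: 35.0
```

servo_tool(
  rows=[1,-0.0065,0,0.006,0,1,-0.0063,0,0.0063,0,1,-0.006,0,0.0065,0,1,-0.0057,0,0.0068,0,1,-0.0055,0,0.007,0],
)

```text
time: 16.67
position: [0.5119, -0.1058, 0.2544]
tool_rot: [0.768, 0.64, 0.001, -0.001]
ft_force: [-6.9, 1.1, 0.3]
grip_width: 0.0594
grip_force: 35.0
```

servo_tool(
  rows=[1,-0.0052,0,0.0072,0,1,-0.0049,0,0.0074,0,1,-0.0046,0,0.0076,0,1,-0.0043,0,0.0078,0,1,-0.004,0,0.0079,0],
)

```text
time: 17.08
position: [0.5079, -0.1281, 0.216]
tool_rot: [0.768, 0.64, 0.001, -0.001]
ft_force: [-5.9, 2.9, -0.8]
grip_width: 0.0597
grip_force: 35.0
```

```bash
python3 -c "
from h import *
st();ang()"
```

```text
t 17.08 tray [  -0.9 -199.5   76. ] yaw toolx 79.6 want 79.7 F [-6.3  1.8 -0.8] w 0.0597 gf 35.0 q [-0.46  0.4   1.69  0.    1.05 -0.28]
theta 0.121 r 220.9 of 223.6
```

servo_tool(
  rows=[1,-0.0028,0,0.006,0,1,-0.002,0,0.004,0,1,-0.0017,0,0.004,0,1,-0.0012,0,0.003,0,1,-0.0012,0,0.003,0],
)

```text
time: 17.5
position: [0.5065, -0.1361, 0.1958]
tool_rot: [0.768, 0.64, 0.002, -0.002]
ft_force: [-4.5, 3.6, -0.9]
grip_width: 0.0596
grip_force: 35.0
```

servo_tool(
  rows=[1,-0.0008,0,0.0015,0,1,-0.0005,0,0.001,0,1,0,0,0.0005,0,1,0,0,0,0],
)

```text
time: 17.83
position: [0.5064, -0.1366, 0.1945]
tool_rot: [0.768, 0.64, 0.002, -0.002]
ft_force: [-6.2, 7.3, 7.3]
grip_width: 0.0595
grip_force: 35.0
```

```bash
python3 -c "
from h import *
st();ang()"
```

```text
t 17.83 tray [  -0.9 -208.1   54.5] yaw toolx 79.6 want 79.7 F [-7.4  6.   7.3] w 0.0595 gf 35.0 q [-0.48  0.43  1.71  0.01  1.   -0.3 ]
theta 0.016 r 220.7 of 223.6
```

servo_tool(
  rows=[1,0,0,0,0,1,0,0,0,0],
  newtons=4,
)

```text
time: 18.0
position: [0.5062, -0.1374, 0.194]
tool_rot: [0.768, 0.64, 0.001, -0.001]
ft_force: [-6.8, 4.3, 3.2]
grip_width: 0.0599
grip_force: 4.0
```

servo_tool(
  rows=[0.2,0,0,0,0,-0.6,0,0,0,0,-1,0,0,0,0,-1,0,0,0,0,-1,0,0,0,0],
)

```text
time: 18.42
position: [0.5088, -0.1404, 0.1937]
tool_rot: [0.768, 0.64, 0.002, 0.003]
ft_force: [0.3, 0.3, -0.5]
grip_width: 0.079
grip_force: 0.0
```

servo_tool(
  rows=[-1,0,0,0,0,-1,0,0,-0.01,0,-1,0,0,-0.03,0,-1,0,0,-0.03,0,-1,0,0,-0.04,0],
)

```text
time: 18.83
position: [0.5052, -0.139, 0.3026]
tool_rot: [0.768, 0.64, -0.001, -0.002]
ft_force: [0.3, 0.2, -0.8]
grip_width: 0.0867
grip_force: 0.0
```

servo_tool(
  rows=[-1,-0.04,0,0,0,-1,-0.04,0,0,0,-1,-0.04,0,0,0,-1,-0.04,0,0,0,-1,-0.02,0,0,0],
)

```text
time: 19.25
position: [0.4736, -0.3214, 0.3037]
tool_rot: [0.769, 0.639, -0.001, 0.002]
ft_force: [0.8, -0.2, -0.5]
grip_width: 0.0865
grip_force: 0.0
```

```bash
python3 - <<'E'
from h import *
st()
s=robot.camera('scene');t=robot.camera('top')
for n,q in((t,'top'),(s,'scene')):
  for k in 'hinge gate_top tab crate pot tape jar bar1'.split():
    print(q,k,[(np.round(tf(d['at'])*1e3).tolist(),round(d['score'],2)) for d in robot.place_of(n,k)[:4]])
save({'pixels':np.hstack([cv2.resize(s['pixels'][110:310,180:460],(400,286)),cv2.resize(t['pixels'][110:310,170:450],(400,286))])},'e.png')
E
```

```text
t 19.25 tray [-2.000e-01 -3.958e+02  1.637e+02] yaw toolx 79.5 want 79.7 F [ 0.8 -0.  -0.5] w 0.0865 gf 0.0 q [-0.79  0.37  1.47 -0.    1.3  -0.61]
top hinge [([-2.0, -1.0, -2.0], 0.75)]
top gate_top [([-2.0, 62.0, -14.0], 0.61)]
top tab [([0.0, -208.0, 71.0], 0.72), ([0.0, 60.0, -12.0], 0.55)]
top crate [([-13.0, 122.0, -137.0], 0.82)]
top pot [([185.0, -52.0, -135.0], 0.71)]
top tape [([-193.0, 94.0, -136.0], 0.92), ([26.0, 67.0, -130.0], 0.18)]
top jar [([191.0, 137.0, -138.0], 0.93)]
top bar1 [([16.0, 68.0, -99.0], 0.67), ([-107.0, -301.0, -142.0], 0.67), ([33.0, 70.0, -133.0], 0.66), ([14.0, -308.0, -140.0], 0.64)]
scene hinge [([-0.0, 0.0, 0.0], 0.79), ([1.0, 2.0, -141.0], 0.31), ([194.0, 137.0, -139.0], 0.22)]
scene gate_top [([0.0, 59.0, -15.0], 0.84), ([30.0, 71.0, -132.0], 0.57)]
scene tab [([0.0, -210.0, 72.0], 0.57)]
scene crate [([-9.0, 123.0, -140.0], 0.91)]
scene pot [([185.0, -51.0, -143.0], 0.56)]
scene tape [([1.0, 2.0, -2.0], 0.73), ([-196.0, 102.0, -140.0], 0.71)]
scene jar [([191.0, 137.0, -139.0], 0.57)]
scene bar1 [([23.0, -314.0, -142.0], 0.83), ([-106.0, -302.0, -140.0], 0.77), ([204.0, -176.0, -141.0], 0.62), ([32.0, 71.0, -132.0], 0.59)]
```

View pics/e.png

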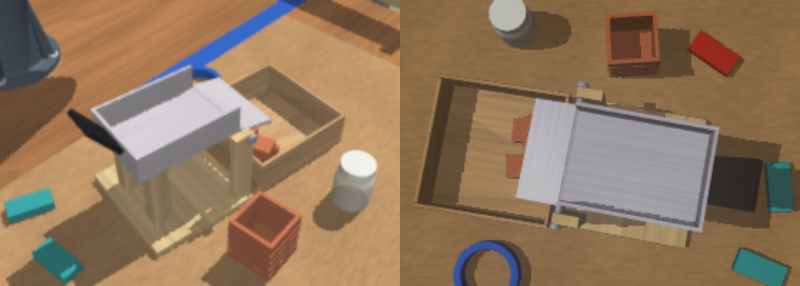

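The tray is empty and level, the gate is down, and the bars are in the crate, partly under the gate at crop (518,145). The crate, pot, tape roll and jar have not moved.

```bash
python3 -c "
from rig import robot
print(robot.hand_in())"
```

```text
the job is handed in; nothing more can be done
None
```

I lowered the gate fully, tipped all three bars into the crate, set the tray back down level with the gate still down, and handed the job in at about 19 s, with the crate, pot, tape roll and jar where they stood; no verdict came back.

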